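# Pack the grinder screwdriver into its kit case, click the lid shut and bolt it

## Task

Lay the screwdriver in the open grey kit case, swing the lid over and press the tab on its free edge down until it clicks under the spring clip. Then slide the bolt on the lid fully home into its keeper. Leave the other things on the worktop where they are.

Things in the scene. Friction and masses are not known exactly. Their poses are not given: they have to be found in the camera images.
- case: Grey plastic kit case, fixed: a tray 220 mm long (x, along the hinge), 120 mm wide (y), 45 mm high, walls and floor 5 mm (inside 210 x 110). Origin: centre of the underside. Hinge along the -y rim, towards the robot. Outside the +y wall, within 20 mm: the steel spring clip with a roller (56 mm long, at x = 0) and a steel keeper eye (10 mm long, x = 43, y = 67 mm, top 64 mm above the worktop).
- lid (a joint): Angle of the lid (rad): 0 = shut, grows as it opens, stop at 1.95. Starts standing open, at or a little past upright (1.58 to 1.70, stays by friction). Pushed over to below about 1.0 it falls slowly shut by itself and rests on the clip at about 0.11, not yet caught. About 12 N down on the tab carries it past the clip; it then reads under 0.02 and stays.
- lid_hinge (a point): Middle of the lid's hinge line, at y = -64, z = 47 mm of the case. The lid is a slab 220 mm along the hinge, 12 mm thick, its free edge 124 mm from the hinge line (tab to 140 mm). Shut, its top is 57 mm above the worktop.
- lid_tab (a point): Middle of the top of the press tab on the lid's free edge: 50 mm long along the hinge, standing 16 mm out beyond the edge, over the spring clip. With the lid shut it lies at x = 0, y = 66, z = 57 mm of the case. Axes are the lid's: x along the hinge, y from hinge to free edge, z out of the lid's top.
- bolt (a joint): Travel (m) of the black-knobbed barrel bolt at the lid's free edge, along the case's -x axis: 0 = drawn back, 0.030 = stop, fully home through the keeper eye. Starts at 0 to 0.008; about 2 N of friction, stays where left.
- bolt_knob (a point): Centre of the top of the bolt's knob, a block 16 mm along x, 14 mm along y, standing 26 mm up from the rod. With the lid shut its top is 81 mm above the worktop, at y = 67 mm of the case and x = 93 mm minus the bolt's travel; push its +x side towards -x. The ear and brackets round it stay below 60 mm.
- screwdriver: Screwdriver lying on the worktop, 184 mm long, plastic handle up to 28 mm wide and 25 mm high, thin steel blade; origin at the underside of its middle; x runs along it, the handle fills the -x half, the blade's tip is at +x. 0.07 kg nominal.
- spice_jar: Bystander: spice jar with a plain red cap, 45 mm across, 108 mm tall, standing; origin at the centre of its underside.
- matches: Bystander: matchbox lying flat, 36 x 56 x 16 mm; origin at the centre of its underside.
- teaspoon: Bystander: teaspoon lying on the worktop, 132 x 26 x 11 mm; origin at the underside of its middle, x along it.

How it is judged:
On the way, in this order (a step that is already met when the one before it is completed fails the run):
1. the screwdriver lies in the case, let go (x of screwdriver in the frame of case between -0.03 and 0.03 m and y of screwdriver in the frame of case between -0.055 and 0.055 m and z of screwdriver in the frame of case below 0.02 m and contact force between the fingers and screwdriver below 0.1 N), for 0.2 s.
2. the lid is pressed down past the clip (under 0.03 rad) (value of joint lid below 0.03 rad), for 0.2 s.
3. the bolt is slid home (over 25 of 30 mm) (value of joint bolt above 0.025 m and value of joint lid below 0.03 rad), for 0.2 s.
At the end, for the whole second after the job is handed in: The screwdriver lies at rest inside the case under the lid (its middle within 30 mm of the case's middle along x, between the side walls), the lid is held shut under the clip (under 0.03 rad) and the bolt is home (over 25 of its 30 mm) (all of step 3 and x of screwdriver in the frame of case between -0.03 and 0.03 m and y of screwdriver in the frame of case between -0.055 and 0.055 m and z of screwdriver in the frame of case below 0.03 m and linear speed of screwdriver below 0.02 m/s); the robot touches nothing.
It fails at once if the spice jar, the matchbox or the teaspoon is moved by more than 30 mm, or the jar is tipped over (distance of any of spice_jar, matches, teaspoon from where it was at the start of the episode above 0.03 m or angle between spice_jar's own z axis and vertical above 0.5 rad).
It also fails if it takes over 61 s, if anything falls off the work surface, if the arm or the gripper's body presses on something with over 40 N, if the wrist force passes 120 N, or if a joint passes its speed limit or range.

## Robot

A 6-joint arm with a two-finger parallel gripper is mounted at the origin on a cart in front of the work surface, level with it; the furniture and walls round the work are solid. World frame = base frame: x ahead of the robot, y to its left, z up, the work surface at z = 0. Lengths are in m, angles in rad, forces in N, time in s.
With the tool pointing down it reaches from about 0.25 to 0.725 m from the base axis. Payload 4 kg.
Tool frame: the origin (TCP) lies midway between the tips of the shut fingers; the grasp point (between the pads) lies 19 mm behind it (bot.grip_point_offset is the distance from the TCP to the grasp point, in m); z points along the fingers, y is the line along which they close (so a half turn about z gives the same grasp; the last joint's range is limited). The gripper opens to 85 mm and grips with 20 to 120 N. Pads are 22 mm wide; open, the fingers measure 114 mm over their backs; the gripper's body (76 mm by 85 mm) begins 54 mm behind the grasp point. The pads swing forward as they close: fully open they stand 13 mm farther back than shut.
Start: joints at [1.323, 0.241, 0.005, 1.335, 0, 1.571], TCP at [0.123, 0.485, 0.231] pointing down, gripper open.
Joint ranges: [-2.72, 2.72], [-1.05, 1.87], [-1.09, 1.28], [-1.99, 2.15], [-1.42, 1.44], [-3.14, 3.14]. Speed limits (rad/s): [2.79, 2.79, 3.14, 3.14, 3.14, 3.14].

## Interface

Orientations are given as a unit quaternion [x, y, z, w].
In Python, from workcell import bot gives the robot as it stands.
- The arm moves only by the tool step_arm, never from a script. Its argument "targets" is text: rows parted by semicolons, each of 7 numbers parted by spaces: the opening, from -1 (shut) to 1 (fully open), so that 0 is half open, then the shift along the world's x, y, z normalised to -1 to 1, where 1 is 0.5 m, then the turn, a rotation vector about the world's x, y, z normalised to -1 to 1, where 1 is pi/4 rad. In form: gripper x y z wx wy wz; .... A call has 1 to 10 rows; each row is the pose to reach, as a shift and turn from the pose commanded when the call began; what a row does not reach only later rows make up. A row lasts 1/12 s, in which the tool goes at most 41.7 mm and 7.16 degrees, less where a joint would pass 70% of its speed; a pose out of reach is approached as far as the arm can. A call with a number of a shift or a turn outside -1 to 1 is refused whole. A call with a gripper value outside its range is refused whole. The fingers move at their own pace and stop on an object; the grip force is fixed at half the most. Time passes only in rows, so rows that repeat a pose let the fingers close. It gives the time, the measured TCP pose, the force, the opening and the grip force at its end, in the units of the state.
- bot.get_obs(): the state, without advancing time (a new reading comes with each control period).
- bot.camera(name): name is "scene" or "top"; returns the picture (480x640x3 uint8, red, green, blue); there is no depth.
- bot.camera_info(name): a dict with "vertical_fov" (degrees; the focal length in pixels is half the picture's height over the tangent of half this angle, whatever the lens; pixels are square), "cx", "cy" (the principal point, pixels), "D" ([k1, k2, p1, p2, k3] as OpenCV has them; the pictures are not rectified), "pose" (4x4, takes a point from camera to world coordinates). Camera axes: x right, y up, looking along -z (the intrinsics and any distortion apply to the point x, -y, -z); pixel columns grow to the right and rows downward; lengths in m; the calibration is good to about 2 mm. A picture is of the moment at which its call begins. camera_info takes no time and is no camera call.
- bot.job_done(): hands the job in; it is judged then, once.
The state is a dict: "clock": time; "joint_pos": joint angles; "joint_vel": joint speeds; "tau": joint torques, N m; "eef_pos": TCP position; "tool_rot": TCP orientation; "ft_force": force on the tool from outside, world axes, zero at the start; "ft_torque": the same for the moment, N m; "grip_width": finger opening in m; "grasp_force": force on a finger pad.
Only numpy, scipy, OpenCV 4.12 (cv2) and the standard library are available. Lean on these libraries where they do the work, as an engineer would, in place of code of your own. Each camera call takes 0.05 s, during which the arm holds its last target. There are 200 camera calls.

## Working session

There is one attempt and no reset: what is moved stays moved. The work goes in short steps, Python scripts to look and compute and a tool call to move; the robot and the scene stay as the last step left them, time stands still between calls to the robot, and variables do not carry over. Pictures are saved under pics/ and viewed, at most 10 in all, crops included, and the job is handed in when it is done.

Besides the shell and the picture viewer there is one more tool, called after "Request:" as name(argument=value, ...) on one line, values as JSON. step_arm: Moves the arm, as the interface text tells. Scaled input: -1 to 1 covers 0.5 m each way for a shift and pi/4 rad each way for a turn. Its arguments: {"type":"object","properties":{"targets":{"type":"string"}},"required":["targets"]}

```bash
mkdir -p pics; python3 - <<'E'
from workcell import bot
import cv2,numpy as np
for n in("scene","top"):
    i=bot.camera_info(n); print(n,i["vertical_fov"],i["cx"],i["cy"],i["D"]); print(np.round(i["pose"],4).tolist())
    cv2.imwrite(f"pics/{n}0.png",bot.camera(n)[:,:,::-1])
o=bot.get_obs();print(o["eef_pos"],o["tool_rot"],o["grip_width"],o["clock"])
E
```

```text
scene 53.49802243805084 321.5350586439217 238.5089507090891 [-0.03754727  0.          0.          0.          0.        ]
[[0.1178, 0.8287, -0.5471, 0.0593], [-0.993, 0.1034, -0.0571, -0.2227], [0.0093, 0.55, 0.8351, 0.8023], [0.0, 0.0, 0.0, 1.0]]
top 57.93949114797409 317.6604210326577 235.97266787026774 [-0.02705301  0.          0.          0.          0.        ]
[[-0.0001, 0.9917, -0.1286, 0.4005], [-0.9997, -0.0035, -0.026, -0.1879], [-0.0263, 0.1285, 0.9914, 0.9363], [0.0, 0.0, 0.0, 1.0]]
[0.12248861 0.4841857  0.23050284] [ 1.23581404e-01  9.92333987e-01 -9.37437525e-04 -1.29412872e-04] 0.08540423466019195 0.1
```

View pics/scene0.png

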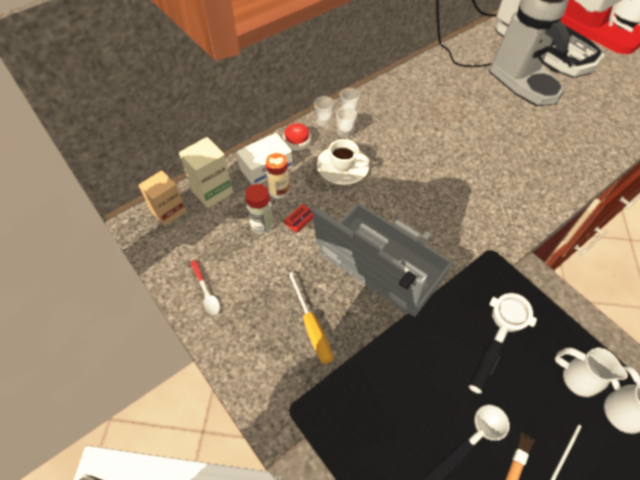

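View pics/top0.png

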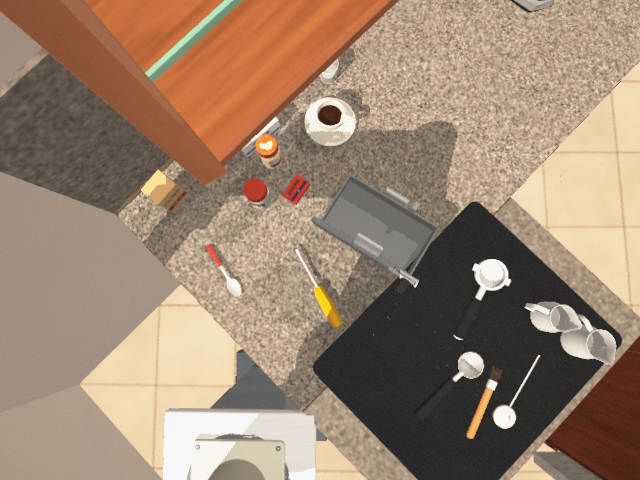

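The scene shows the case at about (380,255) with its lid upright, the screwdriver with its handle at (318,335) and tip at (293,275), the jar at (258,205), the matches at (298,217) and the spoon at (205,290). In the top view the case is at about (380,225), the clip at (400,198), the bolt at (405,280) and the screwdriver runs from (299,250) to (335,325). I'll enlarge both views to get accurate points.

```bash
cat > h.py <<'E'
from workcell import bot
import cv2,numpy as np
def K(n):
    i=bot.camera_info(n);f=240/np.tan(np.radians(i["vertical_fov"]/2))
    return np.array([[f,0,i["cx"]],[0,f,i["cy"]],[0,0,1]]),np.array(i["D"]),np.array(i["pose"])
def ray(n,p):
    k,D,P=K(n);u=cv2.undistortPoints(np.array([[p]],float),k,D)[0,0]
    return P[:3,3],P[:3,:3]@np.array([u[0],-u[1],-1])
def plane(n,p,z):
    o,d=ray(n,p);return o+d*(z-o[2])/d[2]
def tri(a,b):
    (o,d),(p,e)=ray("scene",a),ray("top",b)
    s=np.linalg.lstsq(np.c_[d,-e],p-o,rcond=None)[0];x,y=o+d*s[0],p+e*s[1]
    return (x+y)/2,np.linalg.norm(x-y)
def proj(n,X):
    k,D,P=K(n);c=(np.atleast_2d(X)-P[:3,3])@P[:3,:3]
    return cv2.projectPoints(c*[1,-1,-1],np.zeros(3),np.zeros(3),k,D)[0][:,0]
E
python3 - <<'E'
from h import *
a=cv2.imread("pics/top0.png")[165:305,295:455];b=cv2.imread("pics/scene0.png")[195:325,300:460]
cv2.imwrite("pics/ctop.png",cv2.resize(a,None,fx=5,fy=4.0*5/4*0.8571,interpolation=2) if 0 else cv2.resize(a,None,fx=4,fy=4,interpolation=cv2.INTER_CUBIC))
cv2.imwrite("pics/cscene.png",cv2.resize(b,None,fx=4,fy=4,interpolation=cv2.INTER_CUBIC))
for n in("scene","top"):
    im=cv2.imread(f"pics/{n}0.png");hsv=cv2.cvtColor(im,cv2.COLOR_BGR2HSV)
    m=cv2.inRange(hsv,(15,150,110),(32,255,255));c,_=cv2.findContours(m,0,1)
    for q in c:
        if cv2.contourArea(q)>80: 
            r=cv2.minAreaRect(q);print(n,r,cv2.contourArea(q),[plane(n,p,.012).round(4).tolist() for p in cv2.boxPoints(r)])
print("tips",plane("scene",(292,273),.01),plane("top",(298,250),.01))
E
```

```text
scene ((317.16717529296875, 337.548828125), (53.4681510925293, 15.447562217712402), 67.61986541748047) 679.0 [[0.4071, -0.1496, 0.012], [0.4217, -0.1736, 0.012], [0.3345, -0.2197, 0.012], [0.3214, -0.1968, 0.012]]
top ((327.2615661621094, 306.20770263671875), (44.280399322509766, 12.651540756225586), 60.2551155090332) 472.0 [[0.4048, -0.1491, 0.012], [0.418, -0.1723, 0.012], [0.3378, -0.2183, 0.012], [0.3248, -0.1952, 0.012]]
tips [ 0.49339947 -0.12211256  0.01      ] [ 0.49040168 -0.12132035  0.01      ]
```

View pics/ctop.png

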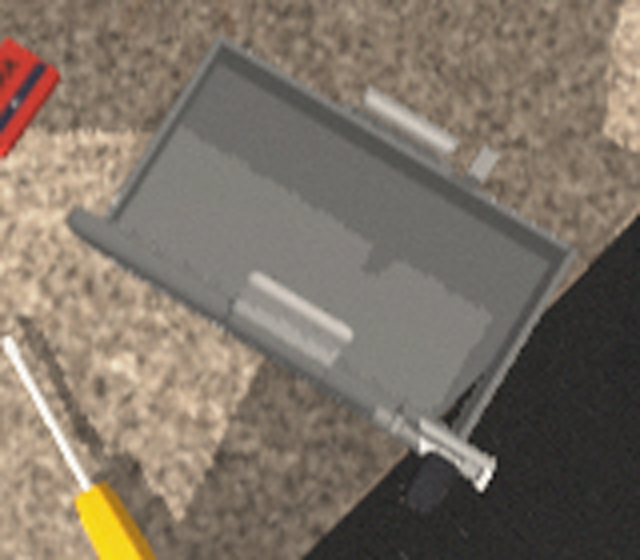

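View pics/cscene.png

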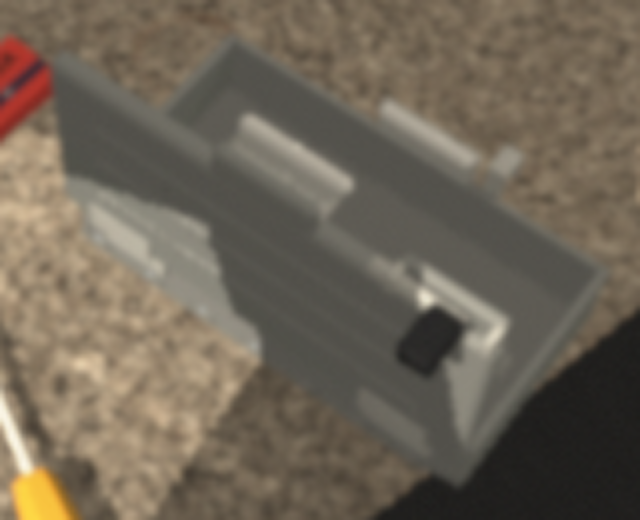

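The crops show the +y rim corners at top (350.5,175) and (438.8,227.5) and at scene (358.8,205) and (450.8,262). The roller is at top (387.5,188)–(408.8,202) and the lid's free edge starts at top (313,219).

```bash
python3 - <<'E'
from h import *
T=[(350.5,175.5),(438.5,228)];S=[(358.5,205),(450.5,262)]
for t,s in zip(T,S): print("top",plane("top",t,.045),"scene",plane("scene",s,.045),"tri",tri(s,t))
A=[(plane("top",t,.045)+plane("scene",s,.045))/2 for t,s in zip(T,S)]
x=(A[1]-A[0]);print("len",np.linalg.norm(x));x/=np.linalg.norm(x);y=np.cross([0,0,1],x)
c=(A[0]+A[1])/2-.06*y;c[2]=0;yaw=np.arctan2(x[1],x[0]);print("c",c,"yaw",np.degrees(yaw))
np.savez("case.npz",c=c,x=x,y=y)
W=lambda p:c+p[0]*x+p[1]*y+np.array([0,0,p[2]])
# check: hinge-side rim, clip, keeper
for n,p in dict(keeper=(.043,.067,.064),rc=(.11,-.06,.045),lc=(-.11,-.06,.045),hinge=(0,-.064,.047),tabshut=(0,.066,.057),knob0=(.093,.067,.081)).items(): print(n,W(p).round(4),proj("top",W(p)).round(1),proj("scene",W(p)).round(1))
k=tri((300+430/4,195+340/4),(295+430/4,165+475/4));print("knob",k,"caseframe",(k[0]-c)@x,(k[0]-c)@y)
f=tri((300+55/4,195+58/4),(295+72/4,165+213/4));print("lidcorner",f,"caseframe",(f[0]-c)@x,(f[0]-c)@y)
tl=tri((300+245/4,195+118/4),(295+255/4,165+272/4));tr=tri((300+350/4,195+185/4),(295+350/4,165+330/4))
for q in(tl,tr):print("tab",q,(q[0]-c)@x,(q[0]-c)@y)
E
```

```text
top [ 0.64448781 -0.23381927  0.045     ] scene [ 0.6442208  -0.23488481  0.045     ] tri (array([ 0.64474279, -0.23437836,  0.04423974]), np.float64(0.0010413127048343356))
top [ 0.53185343 -0.41449113  0.045     ] scene [ 0.53320283 -0.41453857  0.045     ] tri (array([ 0.5314403 , -0.41380181,  0.04781036]), np.float64(4.856786507115114e-05))
len 0.21204652543006622
c [ 0.53746293 -0.29279147  0.        ] yaw -121.82767097062829
keeper [ 0.5717 -0.3647  0.064 ] [[415.6 207.4]] [[425.5 236.4]]
rc [ 0.4285 -0.3546  0.045 ] [[410.8 278.3]] [[417.7 309.8]]
lc [ 0.5445 -0.1677  0.045 ] [[319.2 222.4]] [[319.1 243.1]]
hinge [ 0.4831 -0.259   0.047 ] [[363.6 251.6]] [[365.2 276.1]]
tabshut [ 0.5935 -0.3276  0.057 ] [[396.6 197.7]] [[405.3 227. ]]
knob0 [ 0.5453 -0.4071  0.081 ] [[439.1 218.7]] [[450.9 245.7]]
knob (array([ 0.41501132, -0.31672469,  0.17013457]), np.float64(0.0006444428615957699)) caseframe 0.08491141043873475 -0.09141798643513786
lidcorner (array([ 0.53287449, -0.15934245,  0.16483459]), np.float64(0.00019062015505198315)) caseframe -0.11096358783374961 -0.07427501329417743
tab (array([ 0.50411088, -0.24034131,  0.17626216]), np.float64(0.00042261033823876807)) -0.02697491409633151 -0.0559976149196671
tab (array([ 0.47854933, -0.28293197,  0.17397167]), np.float64(0.0015027431902454682)) 0.022692033882804448 -0.05525481147781451
```

Request:
step_arm(targets="1 0.4 -0.68 0 0 0 -1;1 0.4 -0.68 0 0 0 -1;1 0.4 -0.68 0 0 0 -1;1 0.4 -0.68 0 0 0 -1;1 0.4 -0.68 0 0 0 -1;1 0.4 -0.68 0 0 0 -1;1 0.4 -0.68 0 0 0 -1;1 0.4 -0.68 0 0 0 -1;1 0.4 -0.68 0 0 0 -1;1 0.4 -0.68 0 0 0 -1")

```text
clock: 0.93
eef_pos: [0.3236, 0.1413, 0.2312]
tool_rot: [0.496, 0.869, -0.0, 0.001]
ft_force: [0.1, 1.0, 0.3]
grip_width: 0.0853
grasp_force: 0.0
```

Request:
step_arm(targets="1 0.106 -0.65 -0.16 0 0 -1;1 0.106 -0.65 -0.16 0 0 -1;1 0.106 -0.65 -0.16 0 0 -1;1 0.106 -0.65 -0.16 0 0 -1;1 0.106 -0.65 -0.16 0 0 -1;1 0.106 -0.65 -0.16 0 0 -1;1 0.106 -0.65 -0.16 0 0 -1;1 0.106 -0.65 -0.16 0 0 -1;1 0.106 -0.65 -0.16 0 0 -1;1 0.106 -0.65 -0.16 0 0 -1")

```text
clock: 1.77
eef_pos: [0.3749, -0.1821, 0.1501]
tool_rot: [0.791, 0.612, -0.001, -0.001]
ft_force: [-0.6, 0.1, -0.1]
grip_width: 0.0856
grasp_force: 0.0
```

Request:
step_arm(targets="1 0 0 -0.16 0 0 -1;1 0 0 -0.16 0 0 -1;1 0 0 -0.16 0 0 -1;1 0 0 -0.16 0 0 -1;1 0 0 -0.16 0 0 -1;1 0 0 -0.16 0 0 -1;1 0 0 -0.16 0 0 -1;1 0 0 -0.16 0 0 -1;1 0 0 -0.16 0 0 -1")

```text
clock: 2.52
eef_pos: [0.3756, -0.179, 0.0715]
tool_rot: [0.964, 0.267, -0.0, -0.0]
ft_force: [-0.1, 0.1, 0.1]
grip_width: 0.0856
grasp_force: 0.0
```

Request:
step_arm(targets="1 0 -0.008 -0.137 0 0 -0.07;1 0 -0.008 -0.137 0 0 -0.07;1 0 -0.008 -0.137 0 0 -0.07;1 0 -0.008 -0.137 0 0 -0.07;-1 0 -0.008 -0.137 0 0 -0.07;-1 0 -0.008 -0.137 0 0 -0.07;-1 0 -0.008 -0.137 0 0 -0.07;-1 0 -0.008 -0.137 0 0 -0.07;-1 0 -0.008 -0.137 0 0 -0.07;-1 0 -0.008 -0.137 0 0 -0.07")

```text
clock: 3.35
eef_pos: [0.3763, -0.1845, 0.004]
tool_rot: [0.971, 0.239, 0.001, 0.0]
ft_force: [-0.9, 2.3, 7.2]
grip_width: 0.024
grasp_force: 58.4
```

Request:
step_arm(targets="-1 0 0 0 0 0 0;-1 0 0 0.1 0 0 0;-1 0 0 0.2 0 0 0;-1 0 0 0.3 0 0 0;-1 0 0 0.4 0 0 0;-1 0 0 0.48 0 0 0;-1 0 0 0.48 0 0 0;-1 0 0 0.48 0 0 0")

```text
clock: 4.02
eef_pos: [0.379, -0.186, 0.2501]
tool_rot: [0.971, 0.239, 0.005, 0.004]
ft_force: [1.5, -0.6, -1.0]
grip_width: 0.0237
grasp_force: 59.7
```

```bash
python3 - <<'E'
from h import *
a=bot.camera("scene")[:,:,::-1];b=bot.camera("top")[:,:,::-1]
cv2.imwrite("pics/g.png",np.hstack([cv2.resize(a[100:400,150:480],(400,364)),cv2.resize(b[100:400,180:510],(400,364))]))
o=bot.get_obs();print(o["eef_pos"],o["grip_width"],o["grasp_force"])
E
```

```text
[ 0.37637654 -0.18466759  0.24428778] 0.02387052858843725 59.70353433396667
```

View pics/g.png

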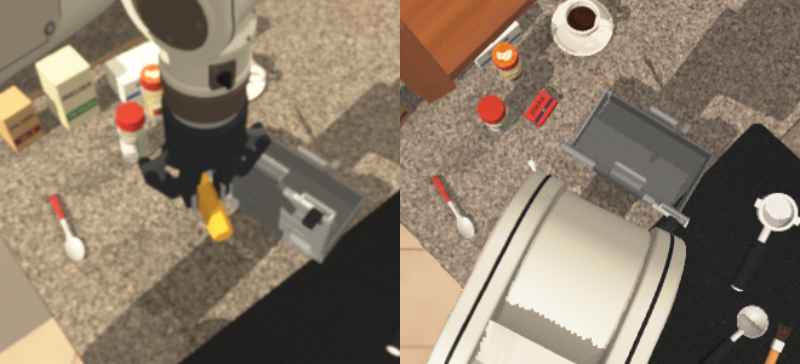

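The screwdriver is held level in the fingers, with the tip just visible near (535,167) in the right half, and the jar, matches and spoon haven't moved.

Request:
step_arm(targets="-1 0.3 -0.295 0 0 0 0.676;-1 0.3 -0.295 0 0 0 0.676;-1 0.3 -0.295 0 0 0 0.676;-1 0.3 -0.295 0 0 0 0.676;-1 0.3 -0.295 0 0 0 0.676;-1 0.3 -0.295 0 0 0 0.676;-1 0.3 -0.295 0 0 0 0.676;-1 0.3 -0.295 0 0 0 0.676;-1 0.3 -0.295 0 0 0 0.676")

```text
clock: 4.87
eef_pos: [0.5244, -0.3307, 0.2422]
tool_rot: [0.874, 0.485, -0.001, -0.001]
ft_force: [-0.2, -0.4, -0.7]
grip_width: 0.024
grasp_force: 59.7
```

```bash
python3 - <<'E'
from h import *
a=bot.camera("scene")[:,:,::-1];b=bot.camera("top")[:,:,::-1]
cv2.imwrite("pics/p.png",np.hstack([cv2.resize(a[150:400,250:500],(400,400)),cv2.resize(b[100:350,260:510],(400,400))]))
o=bot.get_obs();print(o["eef_pos"],o["tool_rot"],o["grip_width"],o["grasp_force"])
E
```

```text
[ 0.52475165 -0.33076059  0.24379688] [8.74221797e-01 4.85526694e-01 1.52680262e-04 2.35374282e-04] 0.02321021493482267 59.74905800074339
```

View pics/p.png

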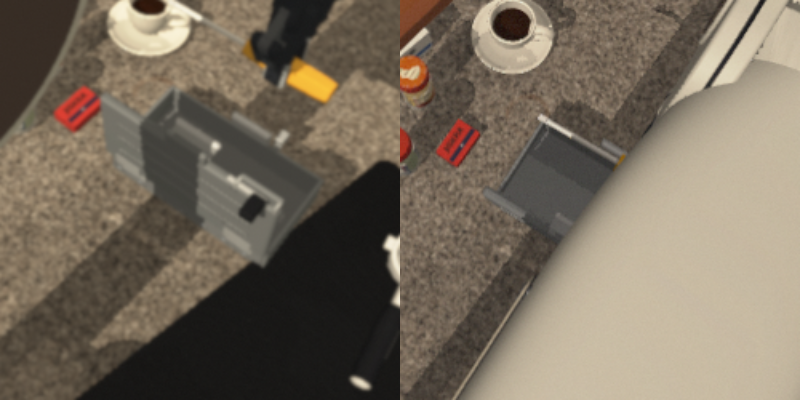

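The screwdriver is parallel to the case, with its tip at top-view pixel (348,174.5). I'll check that position against the plan.

```bash
python3 - <<'E'
from h import *
d=np.load("case.npz");c,x,y=d["c"],d["x"],d["y"]
for z in(.25,.258):
    p=plane("top",(348,174.5),z)-c;print(p@x,p@y)
t=bot.get_obs()["eef_pos"]-c;print("tcp",t@x,t@y)
E
```

```text
-0.09025095037249051 0.005906118614401425
-0.08939572886349362 0.003836524499010662
tcp 0.03896350522369228 0.00922364216332494
```

Request:
step_arm(targets="-1 0.004 -0.003 -0.08 0 0 0;-1 0.004 -0.003 -0.16 0 0 0;-1 0.004 -0.003 -0.24 0 0 0;-1 0.004 -0.003 -0.32 0 0 0;-1 0.004 -0.003 -0.38 0 0 0;-1 0.004 -0.003 -0.42 0 0 0;-1 0.004 -0.003 -0.45 0 0 0;-1 0.004 -0.003 -0.465 0 0 0;-1 0.004 -0.003 -0.465 0 0 0")

```text
clock: 5.72
eef_pos: [0.5268, -0.3323, 0.0105]
tool_rot: [0.874, 0.486, -0.0, -0.0]
ft_force: [-0.0, -0.5, 0.0]
grip_width: 0.0238
grasp_force: 59.8
```

Request:
step_arm(targets="-0.1 0 0 0 0 0 0;-0.1 0 0 0 0 0 0;-0.1 0 0 0 0 0 0;-0.1 0 0 0 0 0 0;-0.1 0 0 0 0 0 0")

```text
clock: 6.13
eef_pos: [0.5266, -0.3324, 0.0116]
tool_rot: [0.874, 0.485, -0.0, -0.001]
ft_force: [-4.8, 3.5, 1.7]
grip_width: 0.0385
grasp_force: 2.8
```

Request:
step_arm(targets="-0.1 -0.008 0.005 0 0 0 0;-0.1 -0.008 0.005 0 0 0 0;-0.1 -0.008 0.005 0 0 0 0")

```text
clock: 6.38
eef_pos: [0.5245, -0.3313, 0.0116]
tool_rot: [0.874, 0.485, 0.001, 0.001]
ft_force: [-0.0, -0.1, 0.1]
grip_width: 0.0387
grasp_force: 0.0
```

Free now. I'll lift clear and look.

Request:
step_arm(targets="-0.1 0 0 0.05 0 0 0;-0.1 0 0 0.12 0 0 0;-0.1 0 0 0.2 0 0 0;-0.1 0 0 0.28 0 0 0;-0.1 0 0 0.36 0 0 0;-0.1 0 0 0.44 0 0 0;-0.1 0 0 0.5 0 0 0;-0.1 0 0 0.5 0 0 0")

```text
clock: 7.05
eef_pos: [0.5269, -0.3329, 0.27]
tool_rot: [0.874, 0.485, 0.004, 0.007]
ft_force: [-0.2, -1.0, 0.8]
grip_width: 0.0383
grasp_force: 0.0
```

```bash
python3 - <<'E'
from h import *
a=bot.camera("scene")[:,:,::-1];b=bot.camera("top")[:,:,::-1]
cv2.imwrite("pics/q.png",np.hstack([cv2.resize(a[150:400,250:500],(400,400)),cv2.resize(b[100:350,260:510],(400,400))]))
d=np.load("case.npz");c,x,y=d["c"],d["x"],d["y"]
m=cv2.inRange(cv2.cvtColor(a,cv2.COLOR_BGR2HSV),(15,140,90),(32,255,255));q=max(cv2.findContours(m,0,1)[0],key=cv2.contourArea)
for p in cv2.boxPoints(cv2.minAreaRect(q)):w=plane("scene",p,.018)-c;print((w@x).round(4),(w@y).round(4))
print(bot.get_obs()["eef_pos"])
E
```

```text
-0.0003 0.017
-0.0016 0.023
0.0198 0.0257
0.021 0.0197
[ 0.52487449 -0.33162392  0.26310237]
```

View pics/q.png

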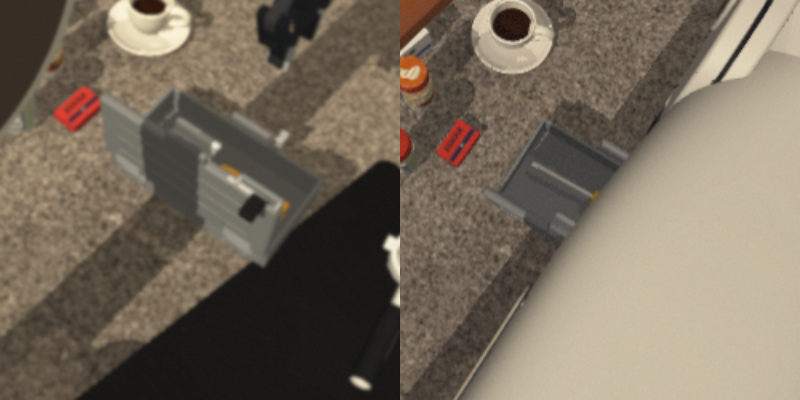

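The screwdriver lies flat in the tray, with its handle at about case x = 0 to +90 mm (orange at (265,190) in the left half). Next I'll go behind the lid with the fingers shut.

Request:
step_arm(targets="-1 -0.187 0.208 0 0 0 0;-1 -0.187 0.208 0 0 0 0;-1 -0.187 0.208 0 0 0 0;-1 -0.187 0.208 0 0 0 0;-1 -0.187 0.208 -0.08 0 0 0;-1 -0.187 0.208 -0.16 0 0 0;-1 -0.187 0.208 -0.22 0 0 0;-1 -0.187 0.208 -0.246 0 0 0;-1 -0.187 0.208 -0.246 0 0 0")

```text
clock: 7.9
eef_pos: [0.4262, -0.2247, 0.1321]
tool_rot: [0.874, 0.485, -0.003, -0.004]
ft_force: [-0.9, 0.5, 1.5]
grip_width: -0.0001
grasp_force: 0.0
```

Request:
step_arm(targets="-1 0.025 -0.015 0 0 0 0;-1 0.05 -0.031 0 0 0 0;-1 0.075 -0.046 0 0 0 0;-1 0.1 -0.061 0 0 0 0;-1 0.125 -0.077 0 0 0 0;-1 0.15 -0.092 0 0 0 0;-1 0.175 -0.107 0 0 0 0;-1 0.2 -0.123 0 0 0 0;-1 0.225 -0.138 0 0 0 0;-1 0.25 -0.153 0 0 0 0")

```text
clock: 8.73
eef_pos: [0.5557, -0.3037, 0.1376]
tool_rot: [0.874, 0.485, 0.0, 0.0]
ft_force: [-0.7, -0.4, 0.1]
grip_width: 0.0001
grasp_force: 0.1
```

Request:
step_arm(targets="-1 0 0 0.05 0 0 0;-1 0 0 0.1 0 0 0;-1 0 0 0.14 0 0 0;-1 0 0 0.14 0 0 0;-1 0 0 0.14 0 0 0;-1 0 0 0.14 0 0 0;-1 0 0 0.14 0 0 0;-1 0 0 0.14 0 0 0")

```text
clock: 9.4
eef_pos: [0.5544, -0.3029, 0.2058]
tool_rot: [0.874, 0.485, -0.001, -0.001]
ft_force: [-0.1, 0.1, -0.1]
grip_width: -0.0
grasp_force: 0.0
```

```bash
python3 - <<'E'
from h import *
a=bot.camera("scene")[:,:,::-1];b=bot.camera("top")[:,:,::-1]
cv2.imwrite("pics/r.png",np.hstack([cv2.resize(a[150:400,250:500],(400,400)),cv2.resize(b[100:350,260:510],(400,400))]))
print(bot.get_obs()["eef_pos"])
E
```

```text
[ 0.55461562 -0.30295396  0.20613722]
```

View pics/r.png

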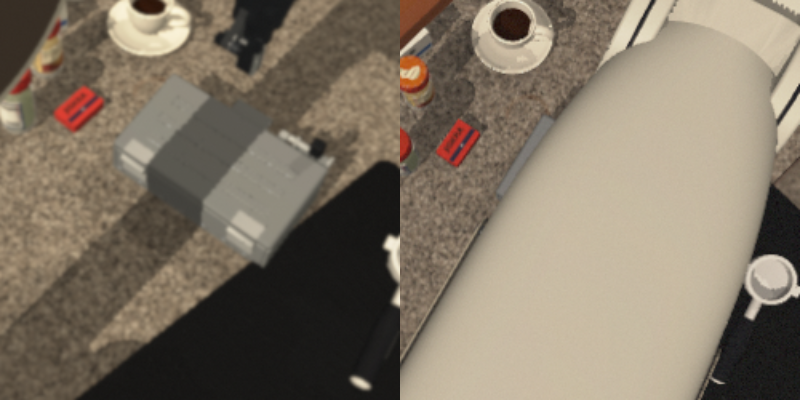

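The lid has come down and rests on the clip; the knob is at (318,148) in the left half. Now I'll press beside the tab.

Request:
step_arm(targets="-1 0.058 -0.037 0 0 0 0;-1 0.058 -0.037 -0.08 0 0 0;-1 0.058 -0.037 -0.16 0 0 0;-1 0.058 -0.037 -0.22 0 0 0;-1 0.058 -0.037 -0.242 0 0 0;-1 0.058 -0.037 -0.26 0 0 0;-1 0.058 -0.037 -0.27 0 0 0")

```text
clock: 10.08
eef_pos: [0.5841, -0.3217, 0.0718]
tool_rot: [0.874, 0.485, -0.0, -0.0]
ft_force: [0.2, 0.6, 0.2]
grip_width: 0.0
grasp_force: 0.0
```

Request:
step_arm(targets="-1 0 0 -0.01 0 0 0;-1 0 0 -0.02 0 0 0;-1 0 0 -0.028 0 0 0;-1 0 0 -0.028 0 0 0")

```text
clock: 10.42
eef_pos: [0.585, -0.3223, 0.0597]
tool_rot: [0.874, 0.485, 0.001, 0.001]
ft_force: [-0.0, -0.0, 0.1]
grip_width: 0.0001
grasp_force: 0.0
```

Request:
step_arm(targets="-1 0 0 -0.006 0 0 0;-1 0 0 -0.012 0 0 0;-1 0 0 -0.012 0 0 0;-1 0 0 -0.012 0 0 0")

```text
clock: 10.75
eef_pos: [0.5855, -0.3225, 0.0568]
tool_rot: [0.874, 0.485, 0.001, 0.002]
ft_force: [-4.4, 2.5, 13.6]
grip_width: 0.0001
grasp_force: 7.3
```

Request:
step_arm(targets="-1 0 0 -0.012 0 0 0;-1 0 0 -0.012 0 0 0;-1 0 0 -0.012 0 0 0")

```text
clock: 11.0
eef_pos: [0.5857, -0.3226, 0.0562]
tool_rot: [0.874, 0.485, 0.002, 0.003]
ft_force: [-13.5, 6.9, 37.1]
grip_width: -0.0002
grasp_force: 18.3
```

Request:
step_arm(targets="-1 0 0 0.04 0 0 0;-1 0 0 0.1 0 0 0;-1 0 0 0.14 0 0 0;-1 0 0 0.14 0 0 0")

```text
clock: 11.33
eef_pos: [0.5876, -0.3237, 0.1232]
tool_rot: [0.874, 0.485, 0.003, 0.005]
ft_force: [0.3, -0.3, 0.6]
grip_width: 0.0001
grasp_force: 0.0
```

```bash
python3 - <<'E'
from h import *
a=bot.camera("scene")[:,:,::-1]
cv2.imwrite("pics/s.png",cv2.resize(a[170:310,300:470],None,fx=4,fy=4,interpolation=2))
d=np.load("case.npz");c,x,y=d["c"],d["x"],d["y"]
m=cv2.inRange(a[190:290,400:480],(0,0,0),(45,45,45))
n,l,s,ce=cv2.connectedComponentsWithStats(m);print([(s[i].tolist(),(ce[i]+[400,190]).round(1).tolist()) for i in range(1,n) if s[i][4]>10])
for t in(0,.004,.008):print(t,proj("scene",c+x*(.093-t)+y*.067+np.array([0,0,.081])).round(1))
print(bot.get_obs()["eef_pos"])
E
```

```text
[([4, 0, 19, 21, 201], [411.6, 197.9]), ([43, 51, 9, 11, 64], [447.2, 246.5]), ([39, 68, 41, 32, 686], [465.6, 278.5])]
0 [[450.9 245.7]]
0.004 [[449.  244.5]]
0.008 [[447.  243.3]]
[ 0.58657967 -0.32310114  0.12051883]
```

View pics/s.png

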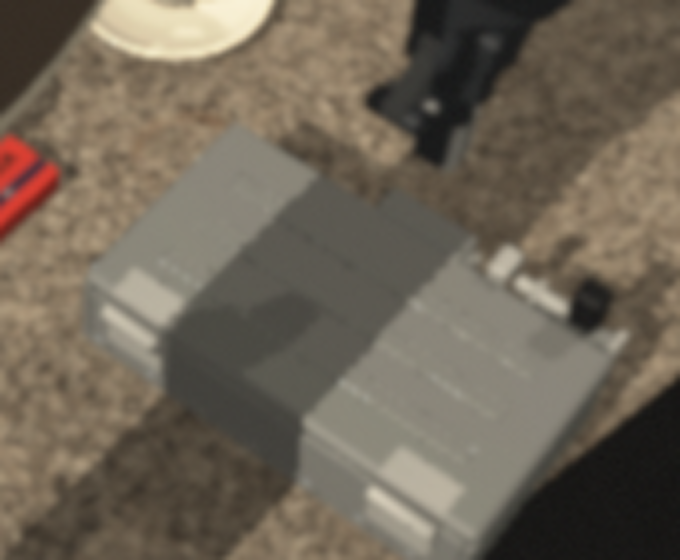

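The lid is flush. The knob's black block is at (592,303) in the crop, about x ≈ 88 mm in the case frame. I'll go beyond its +x side.

Request:
step_arm(targets="-1 -0.118 -0.226 0 0 0 0;-1 -0.118 -0.226 0 0 0 0;-1 -0.118 -0.226 0 0 0 0;-1 -0.118 -0.226 0 0 0 0;-1 -0.118 -0.226 -0.05 0 0 0;-1 -0.118 -0.226 -0.09 0 0 0;-1 -0.118 -0.226 -0.106 0 0 0;-1 -0.118 -0.226 -0.106 0 0 0")

```text
clock: 12.05
eef_pos: [0.5229, -0.4329, 0.0591]
tool_rot: [0.874, 0.485, -0.001, -0.004]
ft_force: [0.1, 0.4, 0.5]
grip_width: -0.0002
grasp_force: 0.0
```

Request:
step_arm(targets="-1 0.008 -0.005 0.016 0 0 0;-1 0.008 -0.005 0.016 0 0 0;-1 0.018 0.01 0.016 0 0 0;-1 0.026 0.024 0.016 0 0 0;-1 0.034 0.038 0.016 0 0 0;-1 0.042 0.05 0.016 0 0 0;-1 0.048 0.06 0.016 0 0 0;-1 0.052 0.067 0.016 0 0 0;-1 0.052 0.067 0.016 0 0 0")

```text
clock: 12.8
eef_pos: [0.552, -0.4001, 0.0715]
tool_rot: [0.874, 0.486, 0.0, -0.0]
ft_force: [-0.1, 0.7, -0.9]
grip_width: -0.0002
grasp_force: 0.0
```

```bash
python3 - <<'E'
from h import *
d=np.load("case.npz");c,x,y=d["c"],d["x"],d["y"]
o=bot.get_obs();t=o["eef_pos"]-c;f=np.array(o["ft_force"]);print("tcp",t@x,t@y,t[2],"F",f@x,f@y,f[2])
E
```

```text
tcp 0.08348841334397542 0.06889124994727304 0.0715072397701986 F -0.5885976280010763 -0.46264264359193424 -0.9295055529637158
```

Request:
step_arm(targets="-1 0.004 0.006 -0.006 0 0 0;-1 0.007 0.011 -0.006 0 0 0;-1 0.01 0.017 -0.006 0 0 0;-1 0.01 0.017 -0.006 0 0 0;-1 0.01 0.017 -0.006 0 0 0")

```text
clock: 13.22
eef_pos: [0.5538, -0.3973, 0.0683]
tool_rot: [0.875, 0.484, -0.004, 0.002]
ft_force: [-4.6, -10.3, 0.4]
grip_width: 0.0002
grasp_force: 5.8
```

```bash
python3 - <<'E'
from h import *
d=np.load("case.npz");c,x,y=d["c"],d["x"],d["y"]
o=bot.get_obs();t=o["eef_pos"]-c;f=np.array(o["ft_force"]);print("tcp",t@x,t@y,t[2],"F",f@x,f@y,f[2])
a=bot.camera("scene")[:,:,::-1]
cv2.imwrite("pics/t.png",cv2.resize(a[180:300,380:500],None,fx=4,fy=4,interpolation=2))
E
```

```text
tcp 0.08018397772173945 0.06898188740856544 0.06826686483013852 F 11.15599215823662 1.530167035429702 0.36862274615030755
```

View pics/t.png

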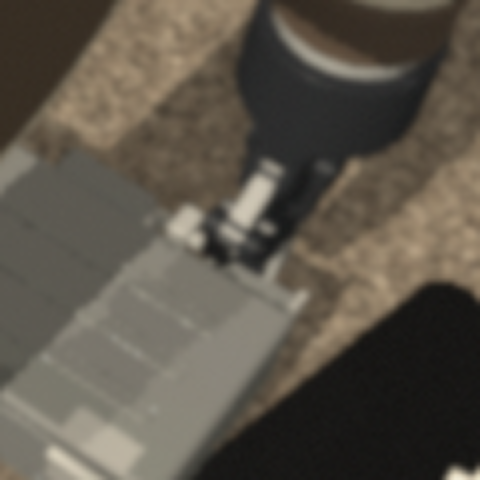

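At 80 mm the force rises to 11 N, well above the bolt's 2 N friction, so this is the stop. The fingers are right behind the knob, at about (225,250) in the crop. I'll back off, rise and check the knob by its colour.

Request:
step_arm(targets="-1 -0.02 -0.034 0 0 0 0;-1 -0.04 -0.06 0 0 0 0;-1 -0.04 -0.06 0.08 0 0 0;-1 -0.04 -0.06 0.16 0 0 0;-1 -0.04 -0.06 0.24 0 0 0;-1 -0.04 -0.06 0.3 0 0 0;-1 -0.04 -0.06 0.3 0 0 0;-1 -0.04 -0.06 0.3 0 0 0")

```text
clock: 13.93
eef_pos: [0.5369, -0.4238, 0.2211]
tool_rot: [0.874, 0.485, 0.001, 0.002]
ft_force: [0.0, -0.4, -0.5]
grip_width: -0.0002
grasp_force: 0.0
```

```bash
python3 - <<'E'
from h import *
a=bot.camera("scene")[:,:,::-1]
d=np.load("case.npz");c,x,y=d["c"],d["x"],d["y"]
m=cv2.inRange(a[225:260,415:460],(0,0,0),(45,45,45))
n,l,s,ce=cv2.connectedComponentsWithStats(m);print([(s[i].tolist(),(ce[i]+[415,225]).round(1).tolist()) for i in range(1,n) if s[i][4]>10])
for i in range(1,n):
    if s[i][4]>10: p=plane("scene",ce[i]+[415,225],.072)-c;print(p@x,p@y)
p=plane("scene",(447.2,246.5),.072)-c;print("before",p@x,p@y)
o=bot.get_obs();print(o["eef_pos"],o["ft_force"])
E
```

```text
[([17, 9, 9, 12, 66], [436.0, 239.3])]
0.06327001687003621 0.06815160550845072
before 0.08738773172453508 0.06755337269534294
[ 0.53597027 -0.42300606  0.21854251] [ 0.31053312 -0.29122691  0.00550647]
```

```bash
python3 -c "
from workcell import bot;print(bot.job_done())"
```

```text
the job is handed in; nothing more can be done
None
```

I handed the job in at about 14 s: the screwdriver is in the case, the lid is pressed flush at 56 mm, and the bolt is home at about 30 mm of travel. No verdict was returned.

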